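Make up the dining tray and the cask tray

ROBOT

A 6-joint arm with a two-finger parallel gripper is mounted at the origin on a cart in front of the work surface, level with it; the furniture and walls round the work are solid. World frame = base frame: x ahead of the robot, y to its left, z up, the work surface at z = 0. Lengths are in m, angles in rad, forces in N, time in s.
With the tool pointing down it reaches from about 0.425 to 0.95 m from the base axis. Payload 14.7 kg.
Tool frame: the origin (TCP) lies between the finger pads; the fingertips stand 14 mm ahead of it and the grasp point (between the pads) lies 5 mm behind it (manip.tip_reach is the distance from the TCP to the fingertips, in m); z points along the fingers, y is the line along which they close (so a half turn about z gives the same grasp; the last joint's range is limited). The gripper opens to 85 mm and grips with 20 to 120 N. Pads are 22 mm wide; open, the fingers measure 114 mm over their backs; the gripper's body (76 mm by 85 mm) begins 54 mm behind the grasp point. The pads swing forward as they close: fully open they stand 13 mm farther back than shut.
Start: joints at [1.214, 0.48, 1.596, -0, 1.065, -0.047], TCP at [0.198, 0.619, 0.245] pointing down, gripper open.
Joint ranges: [-2.75, 2.75], [-0.82, 2.05], [0.23, 2.67], [-1.56, 4.7], [0.09, 2.69], [-2.92, 2.92]. Speed limits (rad/s): [1.89, 1.89, 2.39, 3.01, 3.01, 3.01].

INTERFACE

Orientations are given as a unit quaternion [x, y, z, w].
In Python, from cell import manip gives the robot as it stands.
- The arm moves only by the tool play_rows, never from a script. Its arguments are lists of equal length, an entry for each row: "xyz": the shift along the tool's x, y, z each as a share of 8 cm, from -1 to 1, a list of three; "angular": the turn, a rotation vector about the tool's x, y, z each as a share of 1.5 rad, from -1 to 1, a list of three. A call has 1 to 20 rows; each row shifts and turns the commanded pose from where the row before left it, along the tool's axes as they then stand; what a row does not reach is not made up. A row lasts 1/12 s, in which the tool goes at most 41.7 mm and 7.16 degrees, less where a joint would pass 70% of its speed; a pose out of reach is approached as far as the arm can. A call with a number of a shift or a turn outside -1 to 1 is refused whole. A call with a gripper value outside its range is refused whole. "jaw" is the closure, from 0 (fully open) to 1 (shut), set as the call begins (left out, the last holds). The fingers move at their own pace and stop on an object; "newtons" is the grip in N (left out, the last holds). Time passes only in rows, so rows that do not move let the fingers close. It gives the time, the measured TCP pose, the force, the opening and the grip force at its end, in the units of the state.
- manip.state(): the state, without advancing time (a new reading comes with each control period).
- manip.get_image(name): name is "side" or "top"; returns the picture (420x560x3 uint8, red, green, blue); there is no depth.
- manip.camera_params(name): a dict with "camera_matrix" (3x3 intrinsics, pixels), "distortion" ([k1, k2, p1, p2, k3] as OpenCV has them; the pictures are not rectified), "R" (3x3) and "t" (3): a world point X has camera coordinates R X + t. Camera axes: x right, y down, z forward; pixel columns grow to the right and rows downward; lengths in m; the calibration is good to about 2 mm. A picture is of the moment at which its call begins. camera_params takes no time and is no camera call.
- manip.job_done(): hands the job in; it is judged then, once.
The state is a dict: "clock": time; "joint_pos": joint angles; "qvel": joint speeds; "effort": joint torques, N m; "position": TCP position; "tool_rot": TCP orientation; "contact_force": force on the tool from outside, world axes, zero at the start; "moment": the same for the moment, N m; "opening": opening from 0.0 (shut) to 1.0 (fully open); "finger_force": force on a finger pad.
Only numpy, scipy, OpenCV 4.12 (cv2) and the standard library are available. Lean on these libraries where they do the work, as an engineer would, in place of code of your own. Each camera call takes 0.05 s, during which the arm holds its last target. There are 200 camera calls.

TASK

Make up the two trays from the stock standing between them and the round stack of coasters (not from the things further left). The red dining tray gets the white beaker on its round cork pad and the pepper mill on its square black pad; the blue cask tray gets the wooden keg bung on its round cork pad and the metal jigger on its square black pad. Stand each thing upright in the middle of its pad, and leave the matchbox and the small bottle cork where they are.

Things in the scene. Friction and masses are not known exactly. Their poses are not given: they have to be found in the camera images.
- red_tray: Red dining tray, 212 x 122 mm, fixed; floor 8 mm high, rim 12 mm, a brass handle at each short end up to 25 mm high. Origin: centre of its underside, z up, x along its length. Round tan cork pad (74 mm) centred at x = +50 mm, y = 0; square black pad (72 mm) at x = -50 mm, y = 0; pad tops 10 mm above the origin. May stand left or right of the other tray.
- blue_tray: Blue cask tray, 212 x 122 mm, fixed; floor 8 mm high, rim 12 mm, a brass handle at each short end up to 25 mm high. Origin: centre of its underside, z up, x along its length. Round tan cork pad (74 mm) centred at x = +50 mm, y = 0; square black pad (72 mm) at x = -50 mm, y = 0; pad tops 10 mm above the origin. May stand left or right of the other tray.
- beaker: Small white open beaker, 69 mm tall, 59 mm across at the rim and 48 mm at the foot, 0.11 kg; grasp it round the outside. Not the cups behind the bottles, which are fixed. Stands upright, loose; origin: centre of its underside, z up; round, so its yaw does not matter.
- pepper_mill: Turned wooden pepper mill with a waist and a knob on top, 112 mm tall, 52 mm across at the foot, 0.16 kg; to the fingers it has no waist but narrows evenly from foot to top, 35 to 52 mm wide at mid height. It may lean by up to 0.06 rad on its uneven foot. Stands upright, loose; origin: centre of its underside, z up; round, so its yaw does not matter.
- keg_bung: Tapered wooden keg bung, 38 mm tall, 41 mm across at the top and 33 mm at the foot, wide end up, 0.05 kg. Stands upright, loose; origin: centre of its underside, z up; round, so its yaw does not matter.
- jigger: Metal double-cone measure (jigger), hourglass shaped, 76 mm tall, 43 mm across at the top; 0.08 kg. It is solid to the fingers: grip it as a 43 mm cylinder. Not the one left of the coasters, which is fixed. Stands upright, loose; origin: centre of its underside, z up; round, so its yaw does not matter.
- matchbox: Closed red matchbox lying flat, about 56 x 36 x 14 mm, within 55 x 65 mm along its own axes, loose; origin: centre of its underside. Not part of either kit: leave alone. (Round the work: shelved glasses overhang the bar top beyond x = 0.71 m from 0.28 m up; a pier stands right of y = -0.27 m.)
- cork: Small tan wine-bottle cork standing upright, 22 mm across, 42 mm tall, loose; origin: centre of its underside. Not part of either kit: leave alone.
Things that resemble listed ones, but are neither listed nor needed, are in the scene too. Leave any purple look-alike of the jigger alone.

How it is judged:
At the end, for the whole second after the job is handed in: Beaker on the round and pepper mill on the square pad of the red tray, keg bung on the round and jigger on the square pad of the blue tray: each centred on its pad within 13 mm along and across the tray, upright within 0.17 rad (underside within 4 mm of the pad's top), at rest and released (x of beaker in the frame of red_tray between 0.037 and 0.063 m and y of beaker in the frame of red_tray between -0.013 and 0.013 m and z of beaker in the frame of red_tray between 0.006 and 0.014 m and angle between each of beaker, pepper_mill, keg_bung, jigger's own z axis and vertical below 0.17 rad and linear speed of each of beaker, pepper_mill, keg_bung, jigger below 0.02 m/s and x of pepper_mill in the frame of red_tray between -0.063 and -0.037 m and y of pepper_mill in the frame of red_tray between -0.013 and 0.013 m and z of pepper_mill in the frame of red_tray between 0.006 and 0.014 m and x of keg_bung in the frame of blue_tray between 0.037 and 0.063 m and y of keg_bung in the frame of blue_tray between -0.013 and 0.013 m and z of keg_bung in the frame of blue_tray between 0.006 and 0.014 m and x of jigger in the frame of blue_tray between -0.063 and -0.037 m and y of jigger in the frame of blue_tray between -0.013 and 0.013 m and z of jigger in the frame of blue_tray between 0.006 and 0.014 m); the robot touches nothing.
It fails at once if the matchbox is moved more than 20 mm or tipped over (distance of matchbox from where it was at the start of the episode above 0.02 m or angle between matchbox's own z axis and vertical above 0.5 rad).
It fails at once if the cork is moved more than 20 mm or tipped over (distance of cork from where it was at the start of the episode above 0.02 m or angle between cork's own z axis and vertical above 0.5 rad).
It also fails if it takes over 112 s, if anything falls off the work surface, if the arm or the gripper's body presses on something with over 40 N, if the wrist force passes 120 N, or if a joint passes its speed limit or range.

## Working session

There is one attempt and no reset: what is moved stays moved. The work goes in short steps, Python scripts to look and compute and a tool call to move; the robot and the scene stay as the last step left them, time stands still between calls to the robot, and variables do not carry over. Pictures are saved under pics/ and viewed, at most 14 in all, crops included, and the job is handed in when it is done.

Besides the shell and the picture viewer there is one more tool, called after ">>>" as name(argument=value, ...), one argument or row to a line, values as JSON. play_rows: Moves the arm, as the interface text tells. Shift numbers are shares of 8 cm and turn numbers shares of 1.5 rad, none past 1 either way. Its arguments: {"type":"object","properties":{"xyz":{"type":"array"},"angular":{"type":"array"},"jaw":{"type":"number"},"newtons":{"type":"number"}},"required":["xyz","angular"]}

```bash
mkdir -p pics; python3 - <<'E'
from cell import manip
import cv2,numpy as np
for n in("top","side"):
    im=manip.get_image(n);cv2.imwrite(f"pics/{n}0.png",im[:,:,::-1])
    p=manip.camera_params(n);print(n,{k:np.round(np.array(v),4).tolist() for k,v in p.items()})
print(manip.state(),manip.tip_reach)
E
```

```text
top {'camera_matrix': [[443.9886, 0.0, 275.4615], [0.0, 443.9886, 208.7987], [0.0, 0.0, 1.0]], 'distortion': [-0.0875, 0.0, 0.0, 0.0, 0.0], 'R': [[-0.0246, -0.9997, 0.0043], [-0.9959, 0.0242, -0.087], [0.0868, -0.0065, -0.9962]], 't': [0.1871, 0.5023, 1.1468]}
side {'camera_matrix': [[440.5783, 0.0, 265.3616], [0.0, 440.5783, 213.42], [0.0, 0.0, 1.0]], 'distortion': [-0.1348, 0.0, 0.0, 0.0, 0.0], 'R': [[-0.8832, -0.469, -0.0069], [-0.238, 0.4608, -0.855], [0.4041, -0.7535, -0.5186]], 't': [0.545, 0.061, 0.9552]}
{'clock': 0.1, 'joint_pos': array([ 1.21440174e+00,  4.80771836e-01,  1.59683713e+00, -1.56982241e-05,
        1.06510085e+00, -4.66270499e-02]), 'qvel': array([-0.00089005, -0.0016277 , -0.00142258,  0.00058078, -0.00237029,
       -0.00076689]), 'effort': array([ 9.44486928e-04, -9.52270603e+01, -4.31040609e+01,  4.85464034e-05,
        5.16837841e-03,  1.28810447e-05]), 'position': array([0.19801609, 0.6187144 , 0.24472501]), 'tool_rot': array([ 1.54261478e-01,  9.88029901e-01, -5.48650671e-04, -1.05073890e-04]), 'contact_force': array([ 0.11395844, -0.7419345 , -0.06358357]), 'moment': array([0.00056647, 0.02555633, 0.00295991]), 'finger_force': 0.0, 'opening': 1.0045699197578002} 0.014
```

View pics/top0.png

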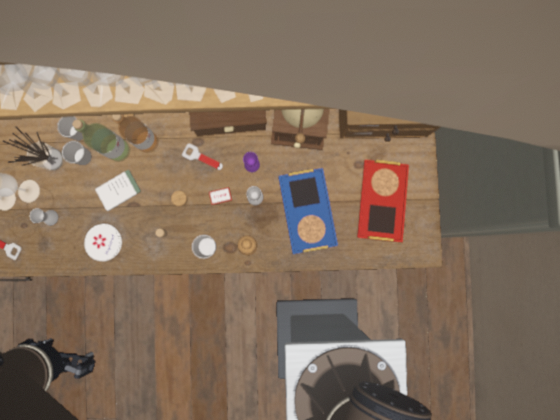

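View pics/side0.png

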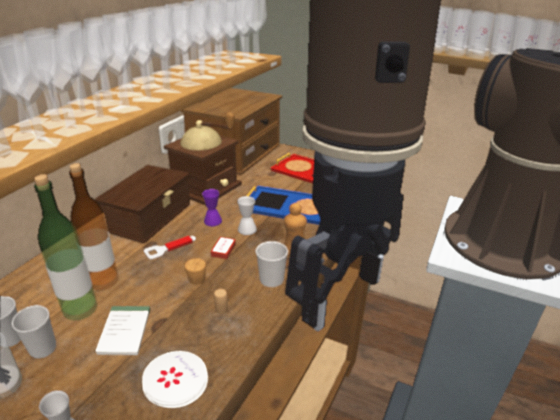

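Top view: the stock right of the coasters (102,242) is the bung (178,198), beaker (204,246), mill (247,245) and metal jigger (254,195). The matchbox is at (220,196), the cork at (160,233), the blue tray near (308,211) and the red tray near (384,200).

Look-alikes to rule out are the purple jigger at (251,162), the jigger at (36,215) left of the coasters, and the cups at (70–78,127–153). The next crops should confirm this.

```bash
python3 - <<'E'
import cv2
t=cv2.imread("pics/top0.png")[140:265,140:300];cv2.imwrite("pics/c1.png",cv2.resize(t,None,fx=4.7,fy=4.7,interpolation=cv2.INTER_CUBIC))
t=cv2.imread("pics/side0.png")[170:310,130:330];cv2.imwrite("pics/c2.png",cv2.resize(t,None,fx=4,fy=4,interpolation=cv2.INTER_CUBIC))
t=cv2.imread("pics/top0.png")[150:260,270:420];cv2.imwrite("pics/c3.png",cv2.resize(t,None,fx=5,fy=5,interpolation=cv2.INTER_CUBIC))
E
```

```text
(no output)
```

View pics/c1.png

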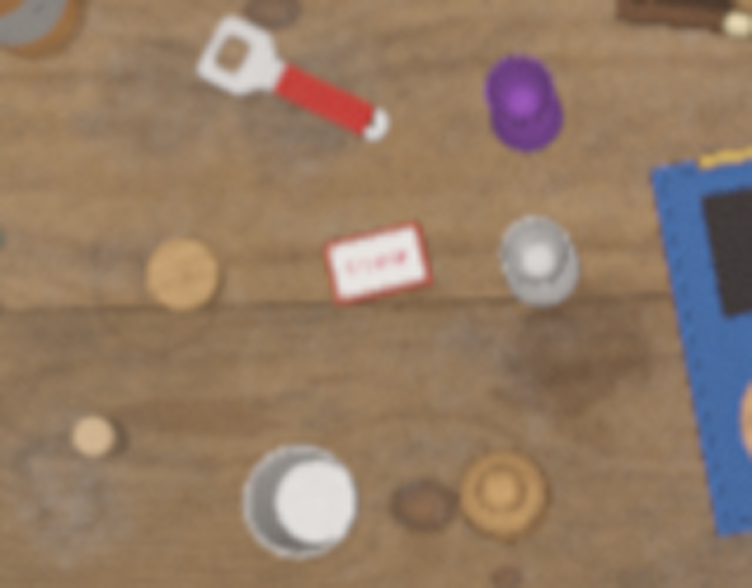

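View pics/c2.png

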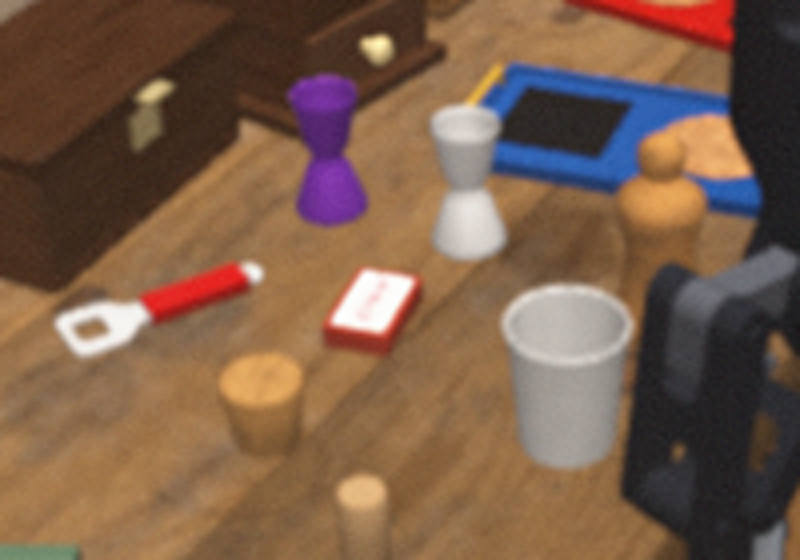

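View pics/c3.png

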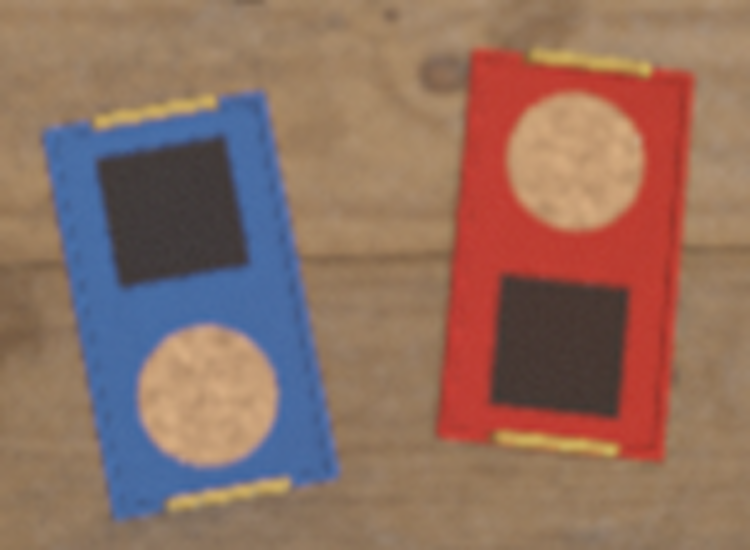

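The crops confirm the picks. The bung is wide end up with its top at c1 (182,274), the beaker rim is at (300,500), the mill knob at (501,489) and the silver double cone at (537,252). The purple double cone is separate.

```bash
cat > h.py <<'E'
from cell import manip
import numpy as np,cv2
from scipy.spatial.transform import Rotation as R
def px(cam,uv,z):
    p=manip.camera_params(cam);K,d,Rm,t=[np.array(p[k]) for k in("camera_matrix","distortion","R","t")]
    n=cv2.undistortPoints(np.array([[uv]],float),K,d)[0,0];r=Rm.T@np.array([*n,1]);c=-Rm.T@t
    return c+r*(z-c[2])/r[2]
def proj(cam,X):
    p=manip.camera_params(cam);K,d,Rm,t=[np.array(p[k]) for k in("camera_matrix","distortion","R","t")]
    return cv2.projectPoints(np.array([X],float),cv2.Rodrigues(Rm)[0],t,K,d)[0].ravel()
E
python3 - <<'E'
from h import *
a=lambda x,y:((x+.5)/4.7+139.5,(y+.5)/4.7+139.5)
b=lambda x,y:((x+.5)/5+269.5,(y+.5)/5+149.5)
s=lambda x,y:((x+.5)/4+129.5,(y+.5)/4+169.5)
f=lambda n,v:print(n,np.round(v,4))
for n,p,z in[("bung",(182,274),.038),("beaker",(300,500),.069),("mill knob",(501,489),.112),("mill shoulder",(503,494),.085),("jig",(537,252),.076),("match",(378,262),.014),("cork",(94,436),.042),("purple",(522,90),.076),("purL",(486,90),.076),("jigL",(502,250),.076),("jigR",(573,250),.076),("bkL",(243,500),.069),("bkR",(358,500),.069)]:f(n,px("top",a(*p),z))
for n,p,z in[("bung",(263,380),.038),("beaker",(567,323),.069),("jig",(466,122),.076),("match",(378,302),.014),("mill foot?",(661,137),.112)]:f("S "+n,px("side",s(*p),z))
for n,p in[("bs",(172,211)),("br",(208,395)),("rr",(576,161)),("rs",(560,346)),("bc1",(44,130)),("bc2",(265,92)),("bc3",(340,480)),("bc4",(115,520)),("rc1",(470,50)),("rc2",(693,73)),("rc3",(663,461)),("rc4",(438,437))]:f(n,px("top",b(*p),.012 if 'c' in n else .01))
E
```

```text
bung [0.5399 0.4274 0.038 ]
beaker [0.4133 0.3582 0.069 ]
mill knob [0.4162 0.248  0.112 ]
mill shoulder [0.4138 0.2486 0.085 ]
jig [0.5426 0.2285 0.076 ]
match [0.5468 0.3211 0.014 ]
cork [0.451 0.476 0.042]
purple [0.6308 0.2348 0.076 ]
purL [0.6313 0.2543 0.076 ]
jigL [0.5441 0.2472 0.076 ]
jigR [0.5432 0.2092 0.076 ]
bkL [0.4139 0.3888 0.069 ]
bkR [0.4126 0.3271 0.069 ]
S bung [0.5399 0.4278 0.038 ]
S beaker [0.4137 0.3582 0.069 ]
S jig [0.544  0.2264 0.076 ]
S match [0.5453 0.3203 0.014 ]
S mill foot? [0.4171 0.2496 0.112 ]
bs [0.5514 0.0975 0.01  ]
br [0.4528 0.0813 0.01  ]
rr [ 0.5735 -0.1211  0.01  ]
rs [ 0.4741 -0.1078  0.01  ]
bc1 [0.5964 0.1647 0.012 ]
bc2 [0.6142 0.0457 0.012 ]
bc3 [0.406 0.013 0.012]
bc4 [0.3881 0.1325 0.012 ]
rc1 [ 0.6348 -0.0659  0.012 ]
rc2 [ 0.6199 -0.1871  0.012 ]
rc3 [ 0.4113 -0.1601  0.012 ]
rc4 [ 0.4273 -0.0399  0.012 ]
```

Both views agree within 2 mm, and the pad spacings come out at 99.9 and 100.3 mm, so the positions hold. I'll turn the tool so its y axis lies along world y. Then a tool shift is (−dx, dy, −dz).

>>> play_rows(
  xyz=[
    [0,0,0],
    [0,0,0],
    [0,0,0],
    [0,0,0],
  ],
  angular=[
    [0,0,-0.069],
    [0,0,-0.069],
    [0,0,-0.069],
    [0,0,0],
  ],
  jaw=0,
  newtons=30,
)

```text
clock: 0.43
position: [0.198, 0.6189, 0.2449]
tool_rot: [-0.003, 1.0, -0.0, -0.0]
contact_force: [-0.1, 0.8, -0.3]
opening: 1.001
finger_force: 0.0
```

>>> play_rows(
  xyz=[
    [-0.193,-0.33,0.04],
    [-0.193,-0.33,0.04],
    [-0.193,-0.33,0.04],
    [-0.193,-0.33,0.04],
    [-0.193,-0.33,0.04],
    [-0.193,-0.33,0.04],
    [-0.193,-0.33,0.04],
    [-0.193,-0.33,0.04],
    [-0.193,-0.33,0.04],
    [-0.193,-0.33,0.04],
    [-0.193,-0.33,0.04],
    [-0.193,-0.33,0.04],
    [-0.193,-0.33,0.04],
    [-0.193,-0.33,0.04],
    [0,0,0],
    [0,0,0],
    [0,0,0],
  ],
  angular=[
    [0,0,0],
    [0,0,0],
    [0,0,0],
    [0,0,0],
    [0,0,0],
    [0,0,0],
    [0,0,0],
    [0,0,0],
    [0,0,0],
    [0,0,0],
    [0,0,0],
    [0,0,0],
    [0,0,0],
    [0,0,0],
    [0,0,0],
    [0,0,0],
    [0,0,0],
  ],
)

```text
clock: 1.85
position: [0.4145, 0.2496, 0.2005]
tool_rot: [0.001, 1.0, 0.0, -0.0]
contact_force: [-0.1, 0.8, 0.5]
opening: 1.003
finger_force: 0.0
```

>>> play_rows(
  xyz=[
    [0,0,0.212],
    [0,0,0.212],
    [0,0,0.212],
    [0,0,0.212],
    [0,0,0.212],
    [0,0,0.212],
    [0,0,0.212],
    [0,0,0.212],
    [0,0,0],
    [0,0,0],
  ],
  angular=[
    [0,0,0],
    [0,0,0],
    [0,0,0],
    [0,0,0],
    [0,0,0],
    [0,0,0],
    [0,0,0],
    [0,0,0],
    [0,0,0],
    [0,0,0],
  ],
)

```text
clock: 2.68
position: [0.4137, 0.2502, 0.0645]
tool_rot: [-0.001, 1.0, -0.0, -0.001]
contact_force: [0.6, -0.3, 0.0]
opening: 1.003
finger_force: 0.0
```

>>> play_rows(
  xyz=[
    [0,0,0],
    [0,0,0],
    [0,0,0],
    [0,0,0],
    [0,0,0],
    [0,0,0],
    [0,0,0],
    [0,0,0],
    [0,0,0],
    [0,0,0],
    [0,0,0],
    [0,0,0],
  ],
  angular=[
    [0,0,0],
    [0,0,0],
    [0,0,0],
    [0,0,0],
    [0,0,0],
    [0,0,0],
    [0,0,0],
    [0,0,0],
    [0,0,0],
    [0,0,0],
    [0,0,0],
    [0,0,0],
  ],
  jaw=1,
  newtons=40,
)

```text
clock: 3.68
position: [0.4152, 0.25, 0.066]
tool_rot: [-0.0, 1.0, 0.001, 0.001]
contact_force: [-2.4, 0.8, 15.9]
opening: 0.536
finger_force: 38.6
```

>>> play_rows(
  xyz=[
    [0,0,-0.06],
    [0,0,-0.12],
    [0,0,-0.2],
    [0,0,-0.2],
    [0,0,-0.2],
    [0,0,-0.2],
    [0,0,-0.2],
    [0,0,-0.2],
    [0,0,-0.2],
    [0,0,-0.12],
    [0,0,0],
    [0,0,0],
  ],
  angular=[
    [0,0,0],
    [0,0,0],
    [0,0,0],
    [0,0,0],
    [0,0,0],
    [0,0,0],
    [0,0,0],
    [0,0,0],
    [0,0,0],
    [0,0,0],
    [0,0,0],
    [0,0,0],
  ],
)

```text
clock: 4.68
position: [0.4147, 0.2496, 0.2012]
tool_rot: [-0.0, 1.0, 0.0, 0.001]
contact_force: [-0.3, -0.4, -1.2]
opening: 0.534
finger_force: 41.1
```

```bash
python3 - <<'E'
from h import *
im=manip.get_image("side");cv2.imwrite("pics/s1.png",im[:,:,::-1])
p=manip.state()["position"];print(p,proj("side",p),proj("side",[p[0],p[1],p[2]-.066]))
E
```

```text
[0.4143311  0.24945871 0.20056196] [297.48218124 163.60618094] [296.48946623 194.22440075]
```

View pics/s1.png

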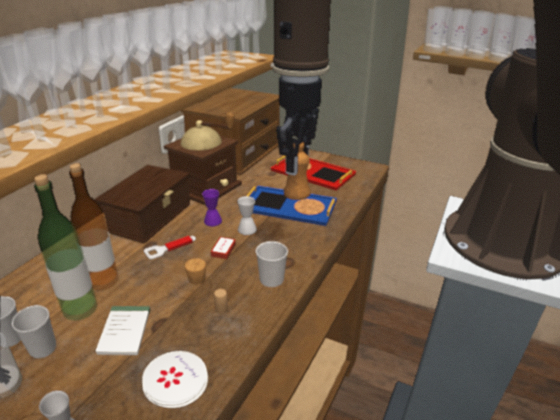

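The mill hangs upright in the fingers, with its foot near (297,198). Next I carry it over the red tray's square pad.

>>> play_rows(
  xyz=[
    [-0.02,-0.12,0],
    [-0.053,-0.319,0],
    [-0.053,-0.319,0],
    [-0.053,-0.319,0],
    [-0.053,-0.319,0],
    [-0.053,-0.319,0],
    [-0.053,-0.319,0],
    [-0.053,-0.319,0],
    [-0.053,-0.319,0],
    [-0.053,-0.319,0],
    [-0.053,-0.319,0],
    [-0.053,-0.319,0],
    [-0.053,-0.319,0],
    [-0.053,-0.319,0],
    [-0.035,-0.2,0],
    [0,0,0],
    [0,0,0],
    [0,0,0],
  ],
  angular=[
    [0,0,0],
    [0,0,0],
    [0,0,0],
    [0,0,0],
    [0,0,0],
    [0,0,0],
    [0,0,0],
    [0,0,0],
    [0,0,0],
    [0,0,0],
    [0,0,0],
    [0,0,0],
    [0,0,0],
    [0,0,0],
    [0,0,0],
    [0,0,0],
    [0,0,0],
    [0,0,0],
  ],
)

```text
clock: 6.23
position: [0.4735, -0.1075, 0.2001]
tool_rot: [-0.0, 1.0, 0.0, -0.001]
contact_force: [0.2, -0.0, -1.4]
opening: 0.533
finger_force: 41.2
```

>>> play_rows(
  xyz=[
    [0,0,0.1],
    [0,0,0.2],
    [0,0,0.2],
    [0,0,0.2],
    [0,0,0.2],
    [0,0,0.2],
    [0,0,0.2],
    [0,0,0.1],
    [0,0,0.05],
    [0,0,0.05],
    [0,0,0.04],
    [0,0,0],
    [0,0,0],
    [0,0,0],
  ],
  angular=[
    [0,0,0],
    [0,0,0],
    [0,0,0],
    [0,0,0],
    [0,0,0],
    [0,0,0],
    [0,0,0],
    [0,0,0],
    [0,0,0],
    [0,0,0],
    [0,0,0],
    [0,0,0],
    [0,0,0],
    [0,0,0],
  ],
)

```text
clock: 7.4
position: [0.4746, -0.1078, 0.0781]
tool_rot: [-0.0, 1.0, -0.0, 0.0]
contact_force: [0.5, 0.9, -1.0]
opening: 0.534
finger_force: 41.2
```

>>> play_rows(
  xyz=[
    [0,0,0.013],
    [0,0,0.013],
    [0,0,0],
    [0,0,0],
  ],
  angular=[
    [0,0,0],
    [0,0,0],
    [0,0,0],
    [0,0,0],
  ],
)

```text
clock: 7.73
position: [0.4747, -0.1079, 0.076]
tool_rot: [-0.0, 1.0, -0.0, 0.0]
contact_force: [-0.4, -0.7, 8.5]
opening: 0.534
finger_force: 42.6
```

Contact is felt (8.5 N up), so I open and rise.

>>> play_rows(
  xyz=[
    [0,0,0],
    [0,0,0],
    [0,0,0],
    [0,0,0],
    [0,0,0],
    [0,0,0],
    [0,0,-0.06],
    [0,0,-0.15],
    [0,0,-0.25],
    [0,0,-0.3],
    [0,0,-0.3],
    [0,0,-0.3],
    [0,0,-0.2],
    [0,0,0],
  ],
  angular=[
    [0,0,0],
    [0,0,0],
    [0,0,0],
    [0,0,0],
    [0,0,0],
    [0,0,0],
    [0,0,0],
    [0,0,0],
    [0,0,0],
    [0,0,0],
    [0,0,0],
    [0,0,0],
    [0,0,0],
    [0,0,0],
  ],
  jaw=0,
)

```text
clock: 8.9
position: [0.4759, -0.1081, 0.2038]
tool_rot: [-0.0, 1.0, -0.001, 0.002]
contact_force: [1.0, -0.2, -0.2]
opening: 1.002
finger_force: 0.0
```

>>> play_rows(
  xyz=[
    [0.045,0.343,0],
    [0.045,0.343,0],
    [0.045,0.343,0],
    [0.045,0.343,0.04],
    [0.045,0.343,0.04],
    [0.045,0.343,0.04],
    [0.045,0.343,0.04],
    [0.045,0.343,0.04],
    [0.045,0.343,0.04],
    [0.045,0.343,0.04],
    [0.045,0.343,0.04],
    [0.045,0.343,0.04],
    [0.045,0.343,0.04],
    [0.045,0.343,0.04],
    [0.045,0.343,0.04],
    [0.045,0.343,0.04],
    [0.045,0.343,0.04],
    [0,0,0],
    [0,0,0],
    [0,0,0],
  ],
  angular=[
    [0,0,0],
    [0,0,0],
    [0,0,0],
    [0,0,0],
    [0,0,0],
    [0,0,0],
    [0,0,0],
    [0,0,0],
    [0,0,0],
    [0,0,0],
    [0,0,0],
    [0,0,0],
    [0,0,0],
    [0,0,0],
    [0,0,0],
    [0,0,0],
    [0,0,0],
    [0,0,0],
    [0,0,0],
    [0,0,0],
  ],
)

```text
clock: 10.57
position: [0.4123, 0.3583, 0.1551]
tool_rot: [-0.001, 1.0, -0.0, -0.0]
contact_force: [0.8, 0.6, 0.1]
opening: 0.996
finger_force: 0.0
```

```bash
python3 - <<'E'
from h import *
im=manip.get_image("top")[:,:,::-1];cv2.imwrite("pics/t2.png",cv2.resize(im[140:265,140:430],None,fx=2.7,fy=2.7,interpolation=cv2.INTER_CUBIC))
E
```

```text
(no output)
```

View pics/t2.png

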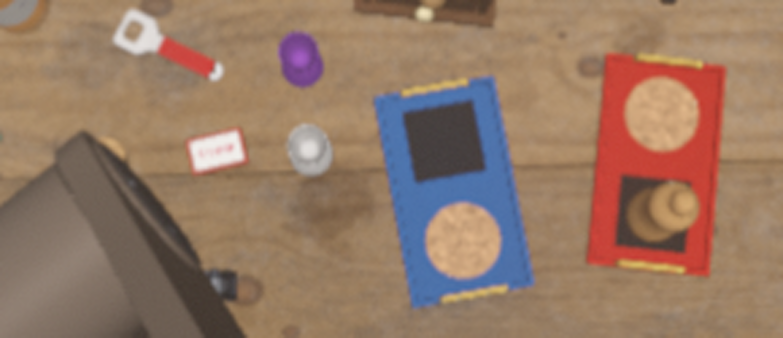

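```bash
python3 - <<'E'
from h import *
b=lambda x,y:((x+.5)/2.7+139.5,(y+.5)/2.7+139.5)
print(px("top",b(677,202),.122),px("top",b(652,220),.012), px("top",b(654,214),.01), px("top",b(676,208),.095))
print(manip.state()["position"])
E
```

```text
[ 0.47738175 -0.10218206  0.122     ] [ 0.46767865 -0.10583176  0.012     ] [ 0.47366774 -0.10858462  0.01      ] [ 0.47371743 -0.10821948  0.095     ]
[0.41253843 0.35796249 0.15527139]
```

The mill stands upright and centred: knob at (676,202) in the crop, axis within about 3 mm of (.474,−.108). Next the beaker.

>>> play_rows(
  xyz=[
    [-0.006,0,0.1],
    [-0.006,0,0.2],
    [0,0,0.2],
    [0,0,0.2],
    [0,0,0.2],
    [0,0,0.2],
    [0,0,0.2],
    [0,0,0.16],
    [0,0,0],
    [0,0,0],
  ],
  angular=[
    [0,0,0],
    [0,0,0],
    [0,0,0],
    [0,0,0],
    [0,0,0],
    [0,0,0],
    [0,0,0],
    [0,0,0],
    [0,0,0],
    [0,0,0],
  ],
)

```text
clock: 11.45
position: [0.4135, 0.3577, 0.0382]
tool_rot: [0.0, 1.0, -0.001, -0.001]
contact_force: [0.6, 0.3, -0.6]
opening: 0.999
finger_force: 0.0
```

>>> play_rows(
  xyz=[
    [0,0,0],
    [0,0,0],
    [0,0,0],
    [0,0,0],
    [0,0,0],
    [0,0,0],
    [0,0,0],
    [0,0,0],
    [0,0,0],
    [0,0,0],
    [0,0,0],
    [0,0,0],
  ],
  angular=[
    [0,0,0],
    [0,0,0],
    [0,0,0],
    [0,0,0],
    [0,0,0],
    [0,0,0],
    [0,0,0],
    [0,0,0],
    [0,0,0],
    [0,0,0],
    [0,0,0],
    [0,0,0],
  ],
  jaw=1,
  newtons=35,
)

```text
clock: 12.45
position: [0.4143, 0.359, 0.0399]
tool_rot: [-0.0, 1.0, 0.0, 0.001]
contact_force: [-0.3, -2.6, 7.0]
opening: 0.665
finger_force: 35.5
```

>>> play_rows(
  xyz=[
    [0,0,-0.06],
    [0,0,-0.12],
    [0,0,-0.22],
    [0,0,-0.25],
    [0,0,-0.25],
    [0,0,-0.25],
    [0,0,-0.25],
    [0,0,-0.25],
    [0,0,-0.25],
    [0,0,-0.12],
    [0,0,0],
    [0,0,0],
  ],
  angular=[
    [0,0,0],
    [0,0,0],
    [0,0,0],
    [0,0,0],
    [0,0,0],
    [0,0,0],
    [0,0,0],
    [0,0,0],
    [0,0,0],
    [0,0,0],
    [0,0,0],
    [0,0,0],
  ],
)

```text
clock: 13.45
position: [0.4138, 0.3588, 0.2006]
tool_rot: [-0.0, 1.0, 0.0, 0.0]
contact_force: [-0.7, -0.5, -0.9]
opening: 0.661
finger_force: 37.6
```

>>> play_rows(
  xyz=[
    [-0.055,-0.167,0],
    [-0.111,-0.333,0],
    [-0.111,-0.333,0],
    [-0.111,-0.333,0],
    [-0.111,-0.333,0],
    [-0.111,-0.333,0],
    [-0.111,-0.333,0],
    [-0.111,-0.333,0],
    [-0.111,-0.333,0],
    [-0.111,-0.333,0],
    [-0.111,-0.333,0],
    [-0.111,-0.333,0],
    [-0.111,-0.333,0],
    [-0.111,-0.333,0],
    [-0.111,-0.333,0],
    [-0.111,-0.333,0],
    [-0.111,-0.333,0],
    [-0.111,-0.333,0],
    [-0.055,-0.167,0],
    [0,0,0],
  ],
  angular=[
    [0,0,0],
    [0,0,0],
    [0,0,0],
    [0,0,0],
    [0,0,0],
    [0,0,0],
    [0,0,0],
    [0,0,0],
    [0,0,0],
    [0,0,0],
    [0,0,0],
    [0,0,0],
    [0,0,0],
    [0,0,0],
    [0,0,0],
    [0,0,0],
    [0,0,0],
    [0,0,0],
    [0,0,0],
    [0,0,0],
  ],
)

```text
clock: 15.12
position: [0.5738, -0.1237, 0.199]
tool_rot: [0.001, 1.0, -0.0, -0.001]
contact_force: [-0.5, 0.5, -0.9]
opening: 0.668
finger_force: 37.7
```

>>> play_rows(
  xyz=[
    [0,0,0],
    [0,0,0],
  ],
  angular=[
    [0,0,0],
    [0,0,0],
  ],
)

```text
clock: 15.28
position: [0.5729, -0.1202, 0.1995]
tool_rot: [-0.0, 1.0, 0.0, -0.001]
contact_force: [-0.8, -0.1, -0.9]
opening: 0.664
finger_force: 37.7
```

>>> play_rows(
  xyz=[
    [0,0,0.1],
    [0,0,0.25],
    [0,0,0.25],
    [0,0,0.25],
    [0,0,0.25],
    [0,0,0.25],
    [0,0,0.25],
    [0,0,0.13],
    [0,0,0.06],
    [0,0,0.04],
    [0,0,0],
    [0,0,0],
    [0,0,0],
  ],
  angular=[
    [0,0,0],
    [0,0,0],
    [0,0,0],
    [0,0,0],
    [0,0,0],
    [0,0,0],
    [0,0,0],
    [0,0,0],
    [0,0,0],
    [0,0,0],
    [0,0,0],
    [0,0,0],
    [0,0,0],
  ],
)

```text
clock: 16.37
position: [0.5745, -0.1209, 0.0549]
tool_rot: [-0.0, 1.0, -0.0, 0.001]
contact_force: [-0.2, 0.5, -1.2]
opening: 0.669
finger_force: 37.8
```

>>> play_rows(
  xyz=[
    [0,0,0.013],
    [0,0,0.013],
    [0,0,0],
    [0,0,0],
  ],
  angular=[
    [0,0,0],
    [0,0,0],
    [0,0,0],
    [0,0,0],
  ],
)

```text
clock: 16.7
position: [0.5739, -0.1208, 0.052]
tool_rot: [-0.0, 1.0, -0.0, 0.0]
contact_force: [0.3, -0.2, -0.0]
opening: 0.668
finger_force: 37.8
```

>>> play_rows(
  xyz=[
    [0,0,0.013],
    [0,0,0.013],
    [0,0,0],
    [0,0,0],
  ],
  angular=[
    [0,0,0],
    [0,0,0],
    [0,0,0],
    [0,0,0],
  ],
)

```text
clock: 17.03
position: [0.574, -0.1208, 0.0499]
tool_rot: [-0.0, 1.0, -0.0, 0.0]
contact_force: [0.2, 1.3, 2.8]
opening: 0.663
finger_force: 37.7
```

Contact again (2.8 N against −1 N hanging free), so I release and rise.

>>> play_rows(
  xyz=[
    [0,0,0.008],
    [0,0,0],
    [0,0,0],
    [0,0,0],
    [0,0,0],
    [0,0,0],
    [0,0,-0.06],
    [0,0,-0.15],
    [0,0,-0.3],
    [0,0,-0.35],
    [0,0,-0.35],
    [0,0,-0.35],
    [0,0,-0.25],
    [0,0,0],
  ],
  angular=[
    [0,0,0],
    [0,0,0],
    [0,0,0],
    [0,0,0],
    [0,0,0],
    [0,0,0],
    [0,0,0],
    [0,0,0],
    [0,0,0],
    [0,0,0],
    [0,0,0],
    [0,0,0],
    [0,0,0],
    [0,0,0],
  ],
  jaw=0,
)

```text
clock: 18.2
position: [0.576, -0.1213, 0.1994]
tool_rot: [-0.0, 1.0, -0.001, 0.003]
contact_force: [0.9, -0.2, 0.5]
opening: 1.002
finger_force: 0.0
```

>>> play_rows(
  xyz=[
    [0.029,0.311,0],
    [0.029,0.311,0],
    [0.029,0.311,0],
    [0.029,0.311,0],
    [0.029,0.311,0],
    [0.029,0.311,0.05],
    [0.029,0.311,0.05],
    [0.029,0.311,0.05],
    [0.029,0.311,0.05],
    [0.029,0.311,0.05],
    [0.029,0.311,0.05],
    [0.029,0.311,0.05],
    [0.029,0.311,0.05],
    [0.029,0.311,0.05],
    [0,0,0],
    [0,0,0],
    [0,0,0],
  ],
  angular=[
    [0,0,0],
    [0,0,0],
    [0,0,0],
    [0,0,0],
    [0,0,0],
    [0,0,0],
    [0,0,0],
    [0,0,0],
    [0,0,0],
    [0,0,0],
    [0,0,0],
    [0,0,0],
    [0,0,0],
    [0,0,0],
    [0,0,0],
    [0,0,0],
    [0,0,0],
  ],
)

```text
clock: 19.62
position: [0.5409, 0.2273, 0.1582]
tool_rot: [-0.001, 1.0, -0.0, -0.0]
contact_force: [-0.1, 0.6, 0.4]
opening: 1.0
finger_force: 0.0
```

>>> play_rows(
  xyz=[
    [-0.012,0,0.1],
    [-0.012,0,0.2],
    [0,0,0.2],
    [0,0,0.2],
    [0,0,0.2],
    [0,0,0.2],
    [0,0,0.2],
    [0,0,0.15],
    [0,0,0],
    [0,0,0],
  ],
  angular=[
    [0,0,0],
    [0,0,0],
    [0,0,0],
    [0,0,0],
    [0,0,0],
    [0,0,0],
    [0,0,0],
    [0,0,0],
    [0,0,0],
    [0,0,0],
  ],
)

```text
clock: 20.45
position: [0.5429, 0.2269, 0.0415]
tool_rot: [0.0, 1.0, -0.0, -0.001]
contact_force: [0.2, -0.6, -0.0]
opening: 1.0
finger_force: 0.0
```

>>> play_rows(
  xyz=[
    [0,0,0],
    [0,0,0],
    [0,0,0],
    [0,0,0],
    [0,0,0],
    [0,0,0],
    [0,0,0],
    [0,0,0],
    [0,0,0],
    [0,0,0],
    [0,0,0],
    [0,0,0],
  ],
  angular=[
    [0,0,0],
    [0,0,0],
    [0,0,0],
    [0,0,0],
    [0,0,0],
    [0,0,0],
    [0,0,0],
    [0,0,0],
    [0,0,0],
    [0,0,0],
    [0,0,0],
    [0,0,0],
  ],
  jaw=1,
  newtons=35,
)

```text
clock: 21.45
position: [0.5435, 0.2277, 0.0429]
tool_rot: [-0.0, 1.0, 0.0, 0.001]
contact_force: [-1.0, -0.5, 9.8]
opening: 0.456
finger_force: 34.2
```

>>> play_rows(
  xyz=[
    [0,0,-0.06],
    [0,0,-0.12],
    [0,0,-0.22],
    [0,0,-0.25],
    [0,0,-0.25],
    [0,0,-0.25],
    [0,0,-0.25],
    [0,0,-0.12],
    [0,0,0],
    [0,0,0],
  ],
  angular=[
    [0,0,0],
    [0,0,0],
    [0,0,0],
    [0,0,0],
    [0,0,0],
    [0,0,0],
    [0,0,0],
    [0,0,0],
    [0,0,0],
    [0,0,0],
  ],
)

```text
clock: 22.28
position: [0.5431, 0.2276, 0.1638]
tool_rot: [-0.0, 1.0, 0.0, 0.0]
contact_force: [0.2, -0.3, -1.5]
opening: 0.456
finger_force: 35.7
```

>>> play_rows(
  xyz=[
    [-0.007,-0.116,0],
    [-0.015,-0.232,0],
    [-0.015,-0.232,0],
    [-0.015,-0.232,0],
    [-0.015,-0.232,0],
    [-0.015,-0.232,0],
    [-0.015,-0.232,0],
    [-0.007,-0.116,0],
    [0,0,0],
    [0,0,0],
    [0,0,0],
  ],
  angular=[
    [0,0,0],
    [0,0,0],
    [0,0,0],
    [0,0,0],
    [0,0,0],
    [0,0,0],
    [0,0,0],
    [0,0,0],
    [0,0,0],
    [0,0,0],
    [0,0,0],
  ],
)

```text
clock: 23.2
position: [0.5512, 0.098, 0.1631]
tool_rot: [-0.0, 1.0, 0.0, -0.0]
contact_force: [-0.1, 0.4, -1.1]
opening: 0.462
finger_force: 35.7
```

```bash
python3 - <<'E'
from h import *
im=manip.get_image("side")[:,:,::-1];cv2.imwrite("pics/s3.png",cv2.resize(im[100:300,130:380],None,fx=3,fy=3,interpolation=cv2.INTER_CUBIC))
print(manip.state()["position"])
E
```

```text
[0.551265   0.09822927 0.16322538]
```

View pics/s3.png

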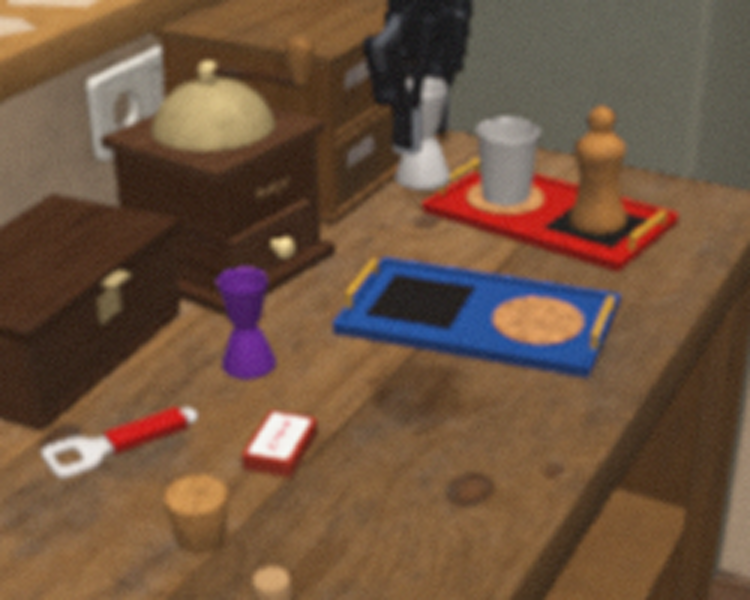

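The beaker (508,160) and mill (600,175) stand on their pads, and the jigger hangs upright at (425,140). I lower it now.

>>> play_rows(
  xyz=[
    [0,0,0.1],
    [0,0,0.25],
    [0,0,0.25],
    [0,0,0.25],
    [0,0,0.25],
    [0,0,0.15],
    [0,0,0.06],
    [0,0,0.04],
    [0,0,0],
    [0,0,0],
    [0,0,0],
  ],
  angular=[
    [0,0,0],
    [0,0,0],
    [0,0,0],
    [0,0,0],
    [0,0,0],
    [0,0,0],
    [0,0,0],
    [0,0,0],
    [0,0,0],
    [0,0,0],
    [0,0,0],
  ],
)

```text
clock: 24.17
position: [0.5521, 0.0978, 0.0564]
tool_rot: [-0.0, 1.0, 0.0, 0.001]
contact_force: [0.2, 0.1, -1.5]
opening: 0.459
finger_force: 35.7
```

>>> play_rows(
  xyz=[
    [0,0,0.013],
    [0,0,0.013],
    [0,0,0],
    [0,0,0],
  ],
  angular=[
    [0,0,0],
    [0,0,0],
    [0,0,0],
    [0,0,0],
  ],
)

```text
clock: 24.5
position: [0.5515, 0.0976, 0.0536]
tool_rot: [-0.0, 1.0, 0.0, 0.0]
contact_force: [-0.8, 0.0, -1.7]
opening: 0.456
finger_force: 35.7
```

>>> play_rows(
  xyz=[
    [0,0,0.01],
    [0,0,0.01],
    [0,0,0],
    [0,0,0],
  ],
  angular=[
    [0,0,0],
    [0,0,0],
    [0,0,0],
    [0,0,0],
  ],
)

```text
clock: 24.83
position: [0.5517, 0.0977, 0.0529]
tool_rot: [-0.0, 1.0, 0.0, 0.0]
contact_force: [-4.7, -0.1, 21.3]
opening: 0.457
finger_force: 38.1
```

>>> play_rows(
  xyz=[
    [0,0,-0.008],
    [0,0,0],
    [0,0,0],
    [0,0,0],
    [0,0,0],
    [0,0,0],
    [0,0,0],
    [0,0,-0.06],
    [0,0,-0.15],
    [0,0,-0.3],
    [0,0,-0.35],
    [0,0,-0.35],
    [0,0,-0.2],
    [0,0,0],
    [0,0,0],
  ],
  angular=[
    [0,0,0],
    [0,0,0],
    [0,0,0],
    [0,0,0],
    [0,0,0],
    [0,0,0],
    [0,0,0],
    [0,0,0],
    [0,0,0],
    [0,0,0],
    [0,0,0],
    [0,0,0],
    [0,0,0],
    [0,0,0],
    [0,0,0],
  ],
  jaw=0,
)

```text
clock: 26.08
position: [0.5521, 0.0977, 0.1671]
tool_rot: [-0.0, 1.0, 0.0, 0.001]
contact_force: [0.6, -0.4, -1.1]
opening: 1.004
finger_force: 0.0
```

>>> play_rows(
  xyz=[
    [0.0115,0.317,0],
    [0.0115,0.317,0],
    [0.0115,0.317,0],
    [0.0115,0.317,0],
    [0.0115,0.317,0.06],
    [0.0115,0.317,0.06],
    [0.0115,0.317,0.06],
    [0.0115,0.317,0.06],
    [0.0115,0.317,0.06],
    [0.0115,0.317,0.06],
    [0.0115,0.317,0.06],
    [0.0115,0.317,0.06],
    [0.0115,0.317,0.06],
    [0,0,0],
    [0,0,0],
    [0,0,0],
  ],
  angular=[
    [0,0,0],
    [0,0,0],
    [0,0,0],
    [0,0,0],
    [0,0,0],
    [0,0,0],
    [0,0,0],
    [0,0,0],
    [0,0,0],
    [0,0,0],
    [0,0,0],
    [0,0,0],
    [0,0,0],
    [0,0,0],
    [0,0,0],
    [0,0,0],
  ],
)

```text
clock: 27.42
position: [0.5387, 0.4266, 0.1213]
tool_rot: [-0.001, 1.0, -0.001, -0.001]
contact_force: [-0.4, -0.6, -0.5]
opening: 0.998
finger_force: 0.0
```

>>> play_rows(
  xyz=[
    [-0.008,0.005,0.1],
    [-0.008,0.005,0.2],
    [0,0,0.2],
    [0,0,0.2],
    [0,0,0.2],
    [0,0,0.2],
    [0,0,0.1],
    [0,0,0.05],
    [0,0,0],
    [0,0,0],
  ],
  angular=[
    [0,0,0],
    [0,0,0],
    [0,0,0],
    [0,0,0],
    [0,0,0],
    [0,0,0],
    [0,0,0],
    [0,0,0],
    [0,0,0],
    [0,0,0],
  ],
)

```text
clock: 28.25
position: [0.5409, 0.428, 0.0226]
tool_rot: [-0.0, 1.0, 0.0, 0.0]
contact_force: [0.8, -1.0, -0.7]
opening: 1.0
finger_force: 0.0
```

>>> play_rows(
  xyz=[
    [0,0,0],
    [0,0,0],
    [0,0,0],
    [0,0,0],
    [0,0,0],
    [0,0,0],
    [0,0,0],
    [0,0,0],
    [0,0,0],
    [0,0,0],
    [0,0,0],
    [0,0,0],
  ],
  angular=[
    [0,0,0],
    [0,0,0],
    [0,0,0],
    [0,0,0],
    [0,0,0],
    [0,0,0],
    [0,0,0],
    [0,0,0],
    [0,0,0],
    [0,0,0],
    [0,0,0],
    [0,0,0],
  ],
  jaw=1,
  newtons=30,
)

```text
clock: 29.25
position: [0.5408, 0.4282, 0.0229]
tool_rot: [-0.0, 1.0, 0.0, 0.0]
contact_force: [-0.3, -1.8, 7.9]
opening: 0.45
finger_force: 29.3
```

>>> play_rows(
  xyz=[
    [0,0,-0.06],
    [0,0,-0.12],
    [0,0,-0.22],
    [0,0,-0.25],
    [0,0,-0.25],
    [0,0,-0.25],
    [0,0,-0.25],
    [0,0,-0.25],
    [0,0,-0.12],
    [0,0,0],
    [0,0,0],
  ],
  angular=[
    [0,0,0],
    [0,0,0],
    [0,0,0],
    [0,0,0],
    [0,0,0],
    [0,0,0],
    [0,0,0],
    [0,0,0],
    [0,0,0],
    [0,0,0],
    [0,0,0],
  ],
)

```text
clock: 30.17
position: [0.5406, 0.4281, 0.164]
tool_rot: [-0.0, 1.0, 0.0, 0.0]
contact_force: [-0.7, 0.3, -0.6]
opening: 0.451
finger_force: 30.2
```

>>> play_rows(
  xyz=[
    [0.039,-0.155,0],
    [0.0784,-0.31,0],
    [0.0784,-0.31,0],
    [0.0784,-0.31,0],
    [0.0784,-0.31,0],
    [0.0784,-0.31,0],
    [0.0784,-0.31,0],
    [0.0784,-0.31,0],
    [0.0784,-0.31,0],
    [0.0784,-0.31,0],
    [0.0784,-0.31,0],
    [0.0784,-0.31,0],
    [0.0784,-0.31,0],
    [0.0784,-0.31,0],
    [0.039,-0.155,0],
    [0,0,0],
    [0,0,0],
    [0,0,0],
  ],
  angular=[
    [0,0,0],
    [0,0,0],
    [0,0,0],
    [0,0,0],
    [0,0,0],
    [0,0,0],
    [0,0,0],
    [0,0,0],
    [0,0,0],
    [0,0,0],
    [0,0,0],
    [0,0,0],
    [0,0,0],
    [0,0,0],
    [0,0,0],
    [0,0,0],
    [0,0,0],
    [0,0,0],
  ],
)

```text
clock: 31.67
position: [0.453, 0.0813, 0.1632]
tool_rot: [-0.0, 1.0, 0.0, -0.0]
contact_force: [0.7, -0.2, -1.0]
opening: 0.452
finger_force: 30.3
```

>>> play_rows(
  xyz=[
    [0,0,0.1],
    [0,0,0.25],
    [0,0,0.25],
    [0,0,0.25],
    [0,0,0.25],
    [0,0,0.25],
    [0,0,0.15],
    [0,0,0.06],
    [0,0,0.04],
    [0,0,0],
    [0,0,0],
    [0,0,0],
  ],
  angular=[
    [0,0,0],
    [0,0,0],
    [0,0,0],
    [0,0,0],
    [0,0,0],
    [0,0,0],
    [0,0,0],
    [0,0,0],
    [0,0,0],
    [0,0,0],
    [0,0,0],
    [0,0,0],
  ],
)

```text
clock: 32.67
position: [0.4535, 0.081, 0.0363]
tool_rot: [-0.0, 1.0, 0.0, 0.001]
contact_force: [-0.4, 0.4, -1.3]
opening: 0.449
finger_force: 30.3
```

>>> play_rows(
  xyz=[
    [0,0,0.01],
    [0,0,0.01],
    [0,0,0],
    [0,0,0],
  ],
  angular=[
    [0,0,0],
    [0,0,0],
    [0,0,0],
    [0,0,0],
  ],
)

```text
clock: 33.0
position: [0.4531, 0.0808, 0.0343]
tool_rot: [-0.0, 1.0, 0.0, 0.0]
contact_force: [0.3, -0.2, -0.3]
opening: 0.452
finger_force: 30.3
```

>>> play_rows(
  xyz=[
    [0,0,0.01],
    [0,0,0.008],
    [0,0,0],
    [0,0,0],
  ],
  angular=[
    [0,0,0],
    [0,0,0],
    [0,0,0],
    [0,0,0],
  ],
)

```text
clock: 33.33
position: [0.4531, 0.0808, 0.0328]
tool_rot: [-0.0, 1.0, -0.0, 0.0]
contact_force: [-0.6, -1.1, 5.4]
opening: 0.452
finger_force: 30.7
```

>>> play_rows(
  xyz=[
    [0,0,0],
    [0,0,0],
    [0,0,0],
    [0,0,0],
    [0,0,0],
    [0,0,0],
    [0,0,-0.06],
    [0,0,-0.15],
    [0,0,-0.3],
    [0,0,-0.35],
    [0,0,-0.35],
    [0,0,-0.35],
    [0,0,-0.35],
    [0,0,-0.35],
    [0,0,0],
  ],
  angular=[
    [0,0,0],
    [0,0,0],
    [0,0,0],
    [0,0,0],
    [0,0,0],
    [0,0,0],
    [0,0,0],
    [0,0,0],
    [0,0,0],
    [0,0,0],
    [0,0,0],
    [0,0,0],
    [0,0,0],
    [0,0,0],
    [0,0,0],
  ],
  jaw=0,
)

```text
clock: 34.58
position: [0.4552, 0.0811, 0.2184]
tool_rot: [-0.0, 1.0, 0.0, 0.003]
contact_force: [1.4, 0.8, 0.7]
opening: 0.994
finger_force: 0.0
```

>>> play_rows(
  xyz=[
    [0,0.33,0],
    [0,0.33,0],
    [0,0.33,0],
    [0,0.33,0],
    [0,0.33,0],
    [0,0.33,0],
    [0,0.33,0],
    [0,0.33,0],
    [0,0.33,0],
    [0,0.33,0],
    [0,0.33,0],
    [0,0.33,0],
    [0,0.33,0],
    [0,0,0],
    [0,0,0],
    [0,0,0],
    [0,0,0],
  ],
  angular=[
    [0,0,0],
    [0,0,0],
    [0,0,0],
    [0,0,0],
    [0,0,0],
    [0,0,0],
    [0,0,0],
    [0,0,0],
    [0,0,0],
    [0,0,0],
    [0,0,0],
    [0,0,0],
    [0,0,0],
    [0,0,0],
    [0,0,0],
    [0,0,0],
    [0,0,0],
  ],
)

```text
clock: 36.0
position: [0.4526, 0.4231, 0.2134]
tool_rot: [-0.0, 1.0, -0.0, -0.0]
contact_force: [-0.1, -0.6, 1.1]
opening: 1.002
finger_force: 0.0
```

```bash
python3 - <<'E'
from h import *
a=manip.get_image("top")[:,:,::-1][150:260,270:420];b=manip.get_image("side")[:,:,::-1][120:250,220:380]
cv2.imwrite("pics/f1.png",cv2.resize(a,None,fx=5,fy=5,interpolation=cv2.INTER_CUBIC))
cv2.imwrite("pics/f2.png",cv2.resize(b,None,fx=4.5,fy=4.5,interpolation=cv2.INTER_CUBIC))
E
```

```text
(no output)
```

View pics/f1.png

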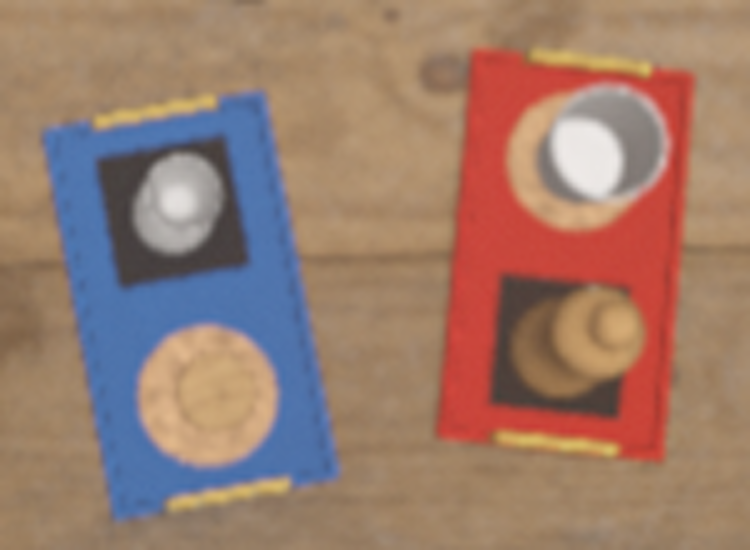

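View pics/f2.png

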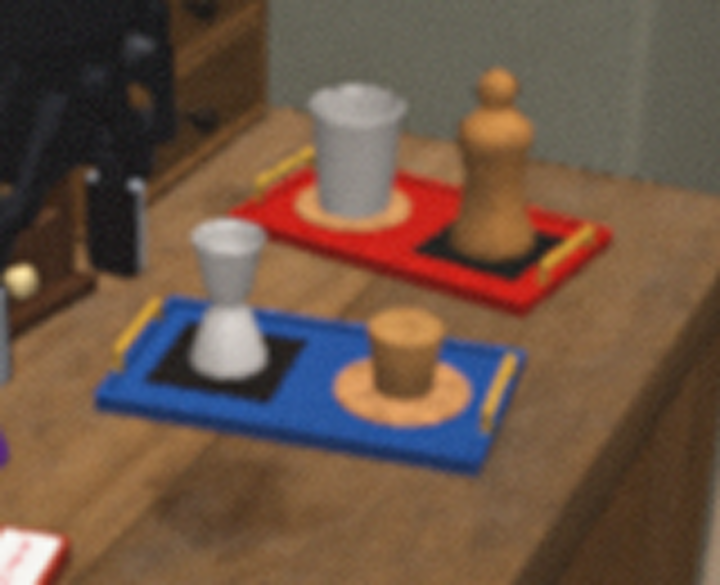

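Everything stands upright. I check the centring numerically from the rim tops: jigger (180,195), bung (218,390), beaker (609,143), mill shoulder (598,333) in f1, and the mill knob in f2.

```bash
python3 - <<'E'
from h import *
b=lambda x,y:((x+.5)/5+269.5,(y+.5)/5+149.5)
s=lambda x,y:((x+.5)/4.5+219.5,(y+.5)/4.5+119.5)
bs,br,rr,rs=[np.array(v) for v in((.5514,.0975),(.4528,.0813),(.5735,-.1211),(.4741,-.1078))]
for n,c,p,z,t in[("jig","top",b(181,195),.086,bs),("bung","top",b(218,390),.048,br),("beaker","top",b(609,143),.079,rr),("mill","top",b(598,333),.095,rs),("jig","side",s(228,242),.086,bs),("bung","side",s(406,331),.048,br),("beaker","side",s(357,107),.079,rr),("mill","side",s(497,72),.122,rs),("mill foot","side",s(492,238),.012,rs)]:
    print(n,c,np.round((px(c,p,z)[:2]-t)*1000,1))
E
```

```text
jig top [-1.5  0.7]
bung top [ 0.9 -1.9]
beaker top [-1.1  0.4]
mill top [1.  1.7]
jig side [-2.7  4.8]
bung side [-1.3  3.8]
beaker side [-1.4  3.2]
mill side [ 4.7 -1.8]
mill foot side [ 1.5 -4.8]
```

All four are within 5 mm of their pad centres, well inside the 13 mm limit.

```bash
python3 -c "
from cell import manip
print(manip.job_done())"
```

```text
the job is handed in; nothing more can be done
None
```

I put the beaker and pepper mill on the red tray and the keg bung and jigger on the blue tray, each upright and within about 5 mm of its pad centre. I handed the job in at about 36 s without touching the matchbox or cork; the hand-in call gave no verdict.

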